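# Start the tilt-lock screw of a cake stand with its socket key

### The arm

A 6-joint arm with a two-finger parallel gripper is mounted at the origin on a cart in front of the work surface, level with it; the furniture and walls round the work are solid. World frame = base frame: x ahead of the robot, y to its left, z up, the work surface at z = 0. Lengths are in m, angles in rad, forces in N, time in s.
With the tool pointing down it reaches from about 0.3 to 0.775 m from the base axis. Payload 14.6 kg.
Tool frame: the origin (TCP) lies at the very end of the fingers, on their centre line; the grasp point (between the pads) lies 19 mm behind it; z points along the fingers, y is the line along which they close (so a half turn about z gives the same grasp; the last joint's range is limited). The gripper opens to 94 mm and grips with 3 to 60 N. Pads are 16 mm wide; open, the fingers measure 119 mm over their backs; the gripper's body (75 mm by 177 mm) begins 78 mm behind the grasp point.
Start: joints at [-1.172, 0.3, 1.521, -0, 1.321, -0.067], TCP at [0.247, -0.491, 0.205] pointing down, gripper open.
Joint ranges: [-3.03, 3.03], [-0.79, 2.21], [0.23, 2.52], [-1.04, 4.18], [0, 3.07], [-2.55, 2.55]. Speed limits (rad/s): [2.22, 2.22, 2.57, 3.14, 3.14, 3.14].

### API

Orientations are given as [roll, pitch, yaw] about the fixed x, y, z axes, in that order (R = Rz(yaw) Ry(pitch) Rx(roll)).
In Python, from station import ctrl gives the robot as it stands.
- The arm moves only by the tool move_arm, never from a script. Its argument "increments" is a list of rows, each a list of 7 numbers: the opening, from 0 (shut) to 1 (fully open), then the shift along the tool's x, y, z in units of 50 mm (1.0 is 50 mm), then the turn, a rotation vector about the tool's x, y, z in rad. In form: [[claw, tx, ty, tz, rx, ry, rz], ...]. A call has 1 to 20 rows; each row shifts and turns the commanded pose from where the row before left it, along the tool's axes as they then stand; what a row does not reach is not made up. A row lasts 1/10 s, in which the tool goes at most 50 mm and 8.59 degrees, less where a joint would pass 70% of its speed; a pose out of reach is approached as far as the arm can. A call is refused whole if a number of a shift passes 1 or a number of a turn 0.15, either way. A call with a gripper value outside its range is refused whole. The fingers move at their own pace and stop on an object; "force" is the grip in N (left out, the last holds). Time passes only in rows, so rows that do not move let the fingers close. It gives the time, the measured TCP pose, the force, the opening and the grip force at its end, in the units of the state.
- ctrl.get_obs(): the state, without advancing time (a new reading comes with each control period).
- ctrl.camera(name): name is "scene" or "top" or "wrist"; returns a dict with "color" (400x640x3 uint8, blue, green, red), "K" (3x3 intrinsics, pixels), "distortion" ([k1, k2, p1, p2, k3] as OpenCV has them; the pictures are not rectified), "pose" (4x4, takes a point from camera to world coordinates); the wrist camera has in their place "tool_from_camera" (4x4, takes a point from camera to tool coordinates, whose origin is the TCP and whose axes are the flange's). Camera axes: x right, y down, z forward; pixel columns grow to the right and rows downward; lengths in m; the calibration is good to about 2 mm. A picture is of the moment at which its call begins: read the wrist's pose just before it. There is no depth.
- ctrl.hand_in(): hands the job in; it is judged then, once.
Trained networks look in a picture, given as the dict that the camera call returned (one of the last four; its "shot" number tells which), for a name from the list of things; names that differ only in an ending like _2 or _b are one class to them, and where a whole thing is asked for, a point or a joint stands for the part that bears it (a point fixed in the world has none). Each returns a list of dicts, best first, with "conf" (0 to 1); they miss things now and then, are a little off and sometimes report something else, mostly with a low value. They report only what shows in the picture. A call takes as long as a camera call. They do not tell look-alikes from the thing itself.
- ctrl.cut_out(name, picture): "mask" (400x640 bool, what is visible of it) and "centre" ([row, column] in pixels, amid what is visible of it).
The state is a dict: "time_s": time; "qpos": joint angles; "joint_vel": joint speeds; "tau": joint torques, N m; "ee_pos": TCP position; "eef_rot": TCP orientation; "force": force on the tool from outside, world axes, zero at the start; "moment": the same for the moment, N m; "grip_width": finger opening in m; "grip_force": force on a finger pad.
Only numpy, scipy, OpenCV 4.12 (cv2) and the standard library are available. Lean on these libraries where they do the work, as an engineer would, in place of code of your own. Each camera call takes 0.05 s, during which the arm holds its last target. There are 200 camera calls.

### The job

Take the orange-handled socket key out of its wooden block, set it squarely and fully onto the brass square-headed lock screw on the sloping foot of the cake stand, pressing only gently, and only then start the screw by turning it with the key, clockwise, by at least a sixth of a turn. Afterwards stand the key upright in its block again, fully down, and leave the jar, the mill and the tub where they are.

Things in the scene. Friction and masses are not known exactly. Their poses are not given: they have to be found in the camera images.
- key: Socket key, 122 mm long, about 0.13 kg, standing mouth-down in the block. Origin: centre of its open mouth (lower end); z up along the key. Steel barrel 29 x 29 mm, 0 to 30 mm up; in its mouth a square recess 18.5 mm wide, 14 mm deep, sides parallel to the key's x and y; above it a round 16 mm shaft with a 22 mm dark collar at 66 to 72 mm. Turned by half a turn it is the same key.
- key_grip (a point): Grasp point on the key's axis, 98 mm up from its mouth, in the orange handle (70 to 122 mm up, 28 mm wide along the key's x, 16 mm thick along its y): grasp across y. Axes as the key's.
- block: Fixed wooden block 90 x 90 x 34 mm, origin under its centre, z up. In its top a square pocket 33 x 33 mm, 24 mm deep (floor 10 mm above the table), edges chamfered 3 mm, sides parallel to the block's x and y. The key's barrel stands in it on the floor, within 1 mm of the middle, axes parallel to the block's within 0.05 rad.
- foot: Fixed tilting foot of a cake stand: grey plate 130 x 120 x 12 mm with a sloping aluminium block 60 mm wide and a steel axle across it along y (150 mm over its black ends). Origin under the centre of the plate, z up. With the screw it is 87 mm high.
- boss: Sloping block of the foot, fixed to it. Origin on the screw's axis in its round flat face (42 mm across), 75 mm above the table; z is the screw's axis, up out of the face, leaning 0.26 rad from vertical to the foot's -x side. Fully seated, the key's mouth lies on this face and the two origins meet.
- screw_top (a point): On the axis, 12 mm above the boss face: top of the brass screw head at the start (the point stays fixed to the boss). The head is square, 16.8 mm across flats, its top 3 mm tapered to 13.5 mm across. It stands out of line with the boss's x and y by an unreported angle, new each time: turn the key on it by feel, a quarter turn at most, until it drops over. Play in the key: 0.1 rad either way.
- screw (a joint): Turn of the screw, rad: 0 at the start, grows clockwise seen from above, cannot go below 0 and tells nothing of the angle of the square head. Friction 0.05 N m; sinks 2 mm per rad. Along its axis the head is sprung: it gives 3 mm (1.5 N at first, 7.5 N at the end), then is rigid.
- sprinkle_jar_4: Bystander: clear jar of pink sprinkles with a yellow lid, 57 mm across, 90 mm high, origin under its centre.
- mill_1: Bystander: grey mill 44 mm across, 90 mm high, origin under its centre.
- white_tub: Bystander: white tub with a blue lid, 74 mm across, 58 mm high, origin under its centre.
Things that resemble listed ones, but are neither listed nor needed, are in the scene too. Several things have the shape of the foot; the one meant has the colours described above.

How it is judged:
By the outcome, as a careful person would: the job done as asked, in the order asked, and still so for the second after the job is handed in, with the robot touching nothing.
It also fails if it takes over 67 s, if anything falls off the work surface, if the arm or the gripper's body presses on something with over 40 N, if the wrist force passes 120 N, or if a joint passes its speed limit or range.

## Working session

There is one attempt and no reset: what is moved stays moved. The work goes in short steps, Python scripts to look and compute and a tool call to move; the robot and the scene stay as the last step left them, time stands still between calls to the robot, and variables do not carry over. Pictures are saved under pics/ and viewed, at most 12 in all, crops included, and the job is handed in when it is done.

Besides the shell and the picture viewer there is one more tool, called by a JSON object that holds its "api" and its "payload". move_arm: Moves the arm, as the interface text tells. Its arguments: {"type":"object","properties":{"increments":{"type":"array","items":{"type":"array","items":{"type":"number"}}},"force":{"type":"number"}},"required":["increments"]}

```bash
mkdir -p pics; ls; python3 - <<'E'
from station import ctrl
import cv2,numpy as np,pickle
o=ctrl.get_obs();print(o['time_s'],o['ee_pos'],o['eef_rot'],o['force'],o['grip_width'])
for n in ['scene','top']:
    p=ctrl.camera(n);cv2.imwrite(f'pics/{n}0.png',p['color']);pickle.dump(p,open(f'{n}0.pkl','wb'))
    print(n,p['K'].tolist() if hasattr(p['K'],'tolist') else p['K'],p['distortion'],np.round(p['pose'],4).tolist())
    for k in ['key','key_grip','block','foot','boss','screw_top','sprinkle_jar_4','mill_1','white_tub']:
        try: print(k,[(round(d['conf'],2),np.round(d['centre']).tolist(),int(d['mask'].sum())) for d in ctrl.cut_out(k,p)[:4]])
        except Exception as e: print(k,e)
E
```

```text
pics
0.0 [ 0.24693516 -0.49116714  0.20488381] [-3.14046606e+00 -7.10595638e-05  4.65830815e-01] [-0.10233964 -0.40312198 -0.41685478] 0.09413665758915336
scene [[434.7788394863341, 0.0, 321.3254344142806], [0.0, 434.7788394863341, 197.45864628517415], [0.0, 0.0, 1.0]] [-0.10158823  0.          0.          0.          0.        ] [[-0.8534, -0.1851, 0.4872, -0.1169], [-0.5208, 0.3394, -0.7833, 1.0469], [-0.0204, -0.9222, -0.3861, 0.6223], [0.0, 0.0, 0.0, 1.0]]
key [(0.69, [228.0, 282.0], 368)]
key_grip [(0.55, [224.0, 283.0], 348)]
block [(0.67, [245.0, 284.0], 756)]
foot [(0.9, [199.0, 403.0], 570), (0.82, [220.0, 385.0], 1193), (0.61, [262.0, 356.0], 1703), (0.6, [210.0, 334.0], 987)]
boss [(0.95, [251.0, 353.0], 659), (0.69, [199.0, 330.0], 390), (0.67, [194.0, 404.0], 320), (0.65, [218.0, 386.0], 491)]
screw_top [(0.95, [214.0, 378.0], 540), (0.85, [247.0, 355.0], 682), (0.75, [192.0, 405.0], 287), (0.65, [201.0, 332.0], 421)]
sprinkle_jar_4 [(0.53, [175.0, 374.0], 347)]
mill_1 [(0.72, [280.0, 238.0], 496)]
white_tub [(0.62, [199.0, 292.0], 413)]
top [[519.8806905123607, 0.0, 320.51757333062267], [0.0, 519.8806905123607, 197.97903596007933], [0.0, 0.0, 1.0]] [-0.05396142  0.          0.          0.          0.        ] [[-0.0271, -0.9817, 0.1887, 0.2443], [-0.9995, 0.0238, -0.0197, 0.0401], [0.0149, -0.1892, -0.9818, 1.6801], [0.0, 0.0, 0.0, 1.0]]
key [(0.47, [198.0, 268.0], 133)]
key_grip [(0.51, [202.0, 263.0], 122)]
block []
foot [(0.88, [266.0, 281.0], 1687), (0.78, [253.0, 420.0], 1650), (0.77, [257.0, 353.0], 1584), (0.69, [197.0, 355.0], 1421)]
boss [(0.84, [250.0, 419.0], 446), (0.83, [265.0, 278.0], 457), (0.66, [192.0, 361.0], 362)]
screw_top [(0.9, [264.0, 280.0], 414), (0.73, [252.0, 354.0], 415), (0.7, [250.0, 417.0], 460), (0.59, [193.0, 360.0], 367)]
sprinkle_jar_4 [(0.55, [197.0, 447.0], 346)]
mill_1 [(0.6, [210.0, 195.0], 150)]
white_tub [(0.93, [153.0, 346.0], 431), (0.44, [200.0, 269.0], 128)]
```

View pics/scene0.png

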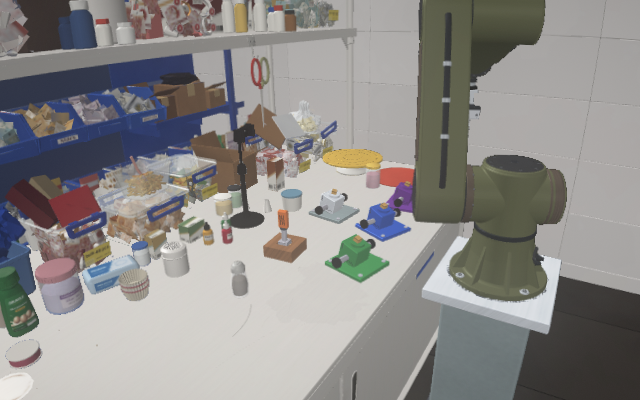

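View pics/top0.png

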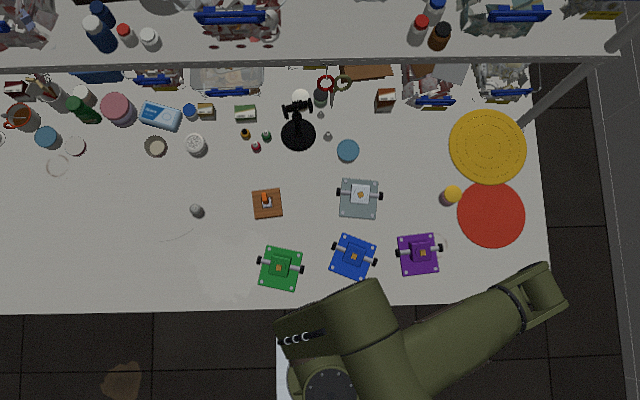

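The scene shows the key in its brown block (top view, about col 267, row 203). The grey foot with the aluminium block is at about (358, 197); the green, blue and purple feet are decoys. Next I'll measure from an enlarged crop.

```bash
cat > h.py <<'E'
import numpy as np,cv2
from scipy.spatial.transform import Rotation as R
def ray(p,uv,pose=None):
    T=np.array(p['pose'] if pose is None else pose)
    x=cv2.undistortPoints(np.array([[uv]],float),np.array(p['K']),np.array(p['distortion']))[0,0]
    return T[:3,3],T[:3,:3]@np.r_[x,1]
def onz(p,uv,z,pose=None):
    o,d=ray(p,uv,pose);return o+d*(z-o[2])/d[2]
def tri(rs):
    A=0;b=0
    for o,d in rs:
        d=d/np.linalg.norm(d);P=np.eye(3)-np.outer(d,d);A=A+P;b=b+P@o
    return np.linalg.solve(A,b)
def proj(p,X,pose=None):
    T=np.linalg.inv(np.array(p['pose'] if pose is None else pose))
    return cv2.projectPoints(np.atleast_2d(X).astype(float),cv2.Rodrigues(T[:3,:3])[0],T[:3,3],np.array(p['K']),np.array(p['distortion']))[0][:,0]
def tool(o): # tool pose 4x4
    T=np.eye(4);T[:3,:3]=R.from_euler('xyz',o['eef_rot']).as_matrix();T[:3,3]=o['ee_pos'];return T
def delta(o,G): # shift (50mm units) and rotvec in tool axes to go from pose to goal
    D=np.linalg.inv(tool(o))@G
    return D[:3,3]/0.05,R.from_matrix(D[:3,:3]).as_rotvec()
def goal(p,Rm):
    T=np.eye(4);T[:3,:3]=Rm;T[:3,3]=p;return T
E
python3 - <<'E'
import pickle,cv2
from h import *
t=pickle.load(open('top0.pkl','rb'));s=pickle.load(open('scene0.pkl','rb'))
print('key',tri([ray(t,(265,201)),ray(s,(283,222))]), onz(t,(265,201),.108))
print('boss top-guess',onz(t,(360,194),.08), tri([ray(t,(360,194)),ray(s,(331,194))]))
for uv in [(339,195),(381,196)]: print('axle end',onz(t,uv,.04))
print('plate',[onz(t,u,.01)[:2].round(3).tolist() for u in [(341,179),(381,180),(379,218),(339,216)]])
print('block',[onz(t,u,.034)[:2].round(3).tolist() for u in [(252,192),(280,188),(283,216),(255,219)]])
a=cv2.resize(t['color'][170:230,240:390],None,fx=5,fy=5,interpolation=cv2.INTER_CUBIC)
b=cv2.resize(s['color'][180:265,260:400],None,fx=5,fy=5,interpolation=cv2.INTER_CUBIC)[:300*1]
cv2.imwrite('pics/cr.png',a)
E
```

```text
key [0.54530985 0.18164553 0.09678454] [0.541125   0.17938324 0.108     ]
boss top-guess [ 0.56154759 -0.11648732  0.08      ] [ 0.56566849 -0.11654357  0.06935953]
axle end [ 0.56782928 -0.05257804  0.04      ]
axle end [ 0.56127772 -0.18794358  0.04      ]
plate [[0.627, -0.063], [0.621, -0.195], [0.494, -0.182], [0.504, -0.052]]
block [[0.586, 0.228], [0.597, 0.137], [0.505, 0.129], [0.497, 0.218]]
```

View pics/cr.png

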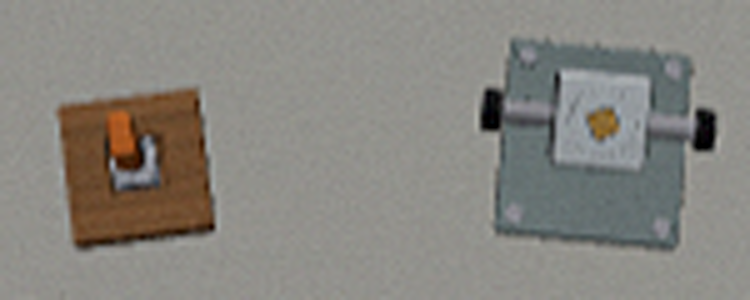

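The key handle's wide side lies along about world x (block yaw about 0.115). The foot's axle lies along about world y (yaw about -0.05, or plus pi). Next I'll move over the foot for a near view.

{"api": "move_arm", "payload": {"increments": [[1,0.5,-0.28,-0.15,0,0,0],[1,0.5,-0.28,-0.15,0,0,0],[1,0.5,-0.28,-0.15,0,0,0],[1,0.5,-0.28,-0.15,0,0,0],[1,0.5,-0.28,-0.15,0,0,0],[1,0.5,-0.28,-0.15,0,0,0],[1,0.5,-0.28,-0.15,0,0,0],[1,0.5,-0.28,-0.15,0,0,0],[1,0.5,-0.28,-0.15,0,0,0],[1,0.5,-0.28,-0.15,0,0,0],[1,0.5,-0.28,-0.15,0,0,0],[1,0.5,-0.28,-0.15,0,0,0],[1,0.5,-0.28,-0.15,0,0,0],[1,0.5,-0.28,-0.15,0,0,0],[1,0,0,0,0,0,0.12],[1,0,0,0,0,0,0.12],[1,0,0,0,0,0,0.12],[1,0,0,0,0,0,0],[1,0,0,0,0,0,0]]}}

```text
time_s: 2.9
ee_pos: [0.4717, -0.1591, 0.3105]
eef_rot: [-3.142, -0.0, 0.109]
force: [0.9, -0.3, -0.0]
grip_width: 0.0943
grip_force: 0.0
```

```bash
python3 - <<'E'
from station import ctrl
import cv2,pickle
from h import *
o=ctrl.get_obs();p=ctrl.camera('wrist');print(o['time_s'],o['ee_pos'],o['eef_rot'],o['force'],o['qpos'])
p['pose']=tool(o)@np.array(p['tool_from_camera']);print(np.array(p['tool_from_camera']).round(4).tolist(),p['pose'][:3,3])
pickle.dump(p,open('w1.pkl','wb'));cv2.imwrite('pics/w1.png',p['color'])
for k in ['foot','boss','screw_top','key','block']:
    print(k,[(round(d['conf'],2),np.round(d['centre']).tolist(),int(d['mask'].sum())) for d in ctrl.cut_out(k,p)[:3]])
E
```

```text
2.9 [ 0.47167449 -0.1590897   0.31047168] [-3.14158266e+00 -1.68354231e-05  1.09277527e-01] [ 0.92456501 -0.34203811 -0.04918737] [-3.98906549e-01  1.21113789e-01  1.49512419e+00  1.69412330e-05
  1.52534483e+00  1.06261148e+00]
[[-0.0014, -0.9693, -0.2457, 0.0717], [1.0, -0.0016, 0.0009, 0.0003], [-0.0013, -0.2457, 0.9693, -0.1796], [0.0, 0.0, 0.0, 1.0]] [ 0.54298598 -0.15158311  0.49009709]
foot [(0.88, [229.0, 138.0], 5586), (0.84, [111.0, 302.0], 7172), (0.65, [225.0, 279.0], 4998)]
boss [(0.71, [234.0, 124.0], 2412), (0.63, [237.0, 276.0], 1856), (0.62, [110.0, 301.0], 2085)]
screw_top [(0.86, [230.0, 394.0], 989), (0.67, [231.0, 276.0], 1858), (0.63, [107.0, 301.0], 2142)]
key [(0.65, [98.0, 64.0], 1779), (0.29, [106.0, 109.0], 4048)]
block [(0.91, [103.0, 110.0], 3982)]
```

View pics/w1.png

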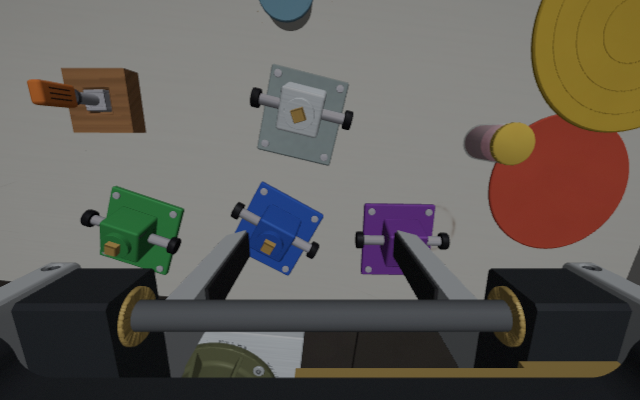

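The wrist view shows the grey foot at about (302,115) with its brass screw at (298,115), and the key and block at about (100,100). I'll zoom in on both.

```bash
python3 - <<'E'
import pickle,cv2
from h import *
p=pickle.load(open('w1.pkl','rb'))
a=cv2.resize(p['color'][60:170,245:360],None,fx=5.2,fy=5.2,interpolation=cv2.INTER_CUBIC)
cv2.imwrite('pics/w1c.png',a)
E
```

```text
(no output)
```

View pics/w1c.png

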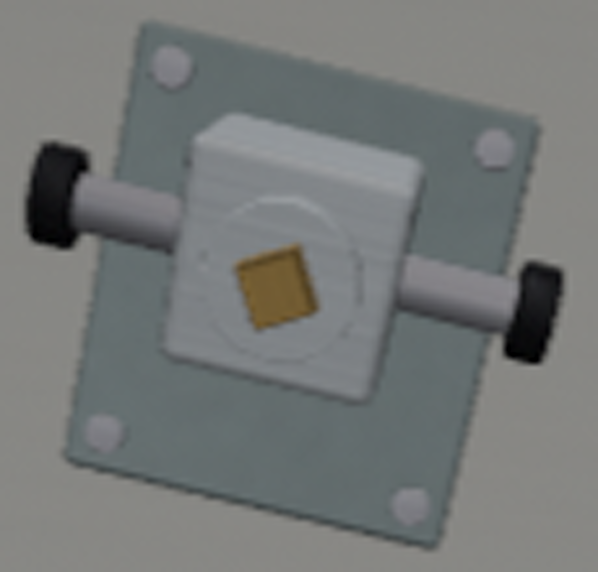

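The grey foot leans toward world -x, so its yaw is about -0.05. The brass head is turned about 32° CCW relative to the block edges. Next I'll compute the poses.

```bash
python3 - <<'E'
import pickle,cv2
from h import *
from scipy.optimize import least_squares
w=pickle.load(open('w1.pkl','rb'));t=pickle.load(open('top0.pkl','rb'));s=pickle.load(open('scene0.pkl','rb'))
c=lambda x,y:(245+(x-2.1)/5.2,60+(y-2.1)/5.2)
# foot fit from wrist: plate corners (z .012) : far-left, far-right, near-right, near-left
P=[c(143,22),c(538,122),c(436,548),c(66,458)]
L=np.array([[.065,.06,.012],[.065,-.06,.012],[-.065,-.06,.012],[-.065,.06,.012]])
def foot(v): 
    cs,sn=np.cos(v[2]),np.sin(v[2]);return L@np.array([[cs,-sn,0],[sn,cs,0],[0,0,1]]).T+[v[0],v[1],0]
r=least_squares(lambda v:(proj(w,foot(v))-P).ravel(),[.56,-.12,-.05]);print('foot',r.x,r.fun.round(1))
e=[onz(w,c(58,195),.04),onz(w,c(535,313),.04)];print('axle',e,np.arctan2(*(e[1]-e[0])[:2])-0)
b=onz(w,c(281,279),.075);st=onz(w,c(277,289),.0866);print('boss',b,'screwtop',st)
print('from top cam', onz(t,(240+603/5,170+122/5),.0866),'tri',tri([ray(t,(240+603/5,170+122/5)),ray(w,c(277,289))]))
q=[onz(w,c(*u),.0866) for u in [(237,270),(295,250),(315,308),(257,330)]]
for i in range(4):
    d=q[(i+1)%4]-q[i];print('edge',np.linalg.norm(d[:2]).round(4),np.degrees(np.arctan2(d[1],d[0])).round(1))
# orange
rs=[]
for n,p,(y0,y1,x0,x1) in [('w',w,(60,140,20,110)),('t',t,(170,230,240,300)),('s',s,(200,245,265,300))]:
    h=cv2.cvtColor(p['color'],cv2.COLOR_BGR2HSV)[y0:y1,x0:x1]
    m=(h[...,1]>190)&(h[...,0]<13)&(h[...,2]>110);yy,xx=np.nonzero(m);uv=(xx.mean()+x0,yy.mean()+y0);print(n,m.sum(),uv,onz(p,uv,.106));rs.append(ray(p,uv))
print('key c',tri(rs))
print('block w',[onz(w,u,.034)[:2].round(4).tolist() for u in [(64,69),(123,69.5),(131,131.5),(74,132)]])
print('block t',[onz(t,(240+x/5,170+y/5),.034)[:2].round(4).tolist() for x,y in [(58,106),(198,88),(214,230),(77,247)]])
E
```

```text
foot [ 0.56197059 -0.11934094 -0.12365729] [-0.6 -1.1  1.1 -0.6  0.5  1.  -1.1  1.1]
axle [array([ 0.58048613, -0.05307252,  0.04      ]), array([ 0.56351655, -0.18906264,  0.04      ])] -3.017448976412102
boss [ 0.56322376 -0.11942593  0.075     ] screwtop [ 0.56014136 -0.11953393  0.0866    ]
from top cam [ 0.5589173  -0.11766961  0.0866    ] tri [ 0.5606516  -0.11869242  0.07723899]
edge 0.0155 -65.7
edge 0.0148 -154.7
edge 0.0158 116.1
edge 0.0153 24.1
w 141 (np.float64(36.851063829787236), np.float64(92.36170212765958)) [0.55152437 0.20019106 0.106     ]
t 36 (np.float64(263.55555555555554), np.float64(196.61111111111111)) [0.55537342 0.18391446 0.106     ]
s 0 (np.float64(nan), np.float64(nan)) [nan nan nan]
key c [nan nan nan]
block w [[0.5894, 0.2234], [0.5978, 0.1394], [0.5119, 0.1324], [0.5019, 0.2177]]
block t [[0.5883, 0.229], [0.598, 0.1384], [0.5049, 0.1294], [0.496, 0.217]]<stdin>:22: RuntimeWarning: Mean of empty slice.
  ret = ret.dtype.type(ret / rcount)
```

{"api": "move_arm", "payload": {"increments": [[1,0.19,-0.54,0.18,0,0,0],[1,0.19,-0.54,0.18,0,0,0],[1,0.19,-0.54,0.18,0,0,0],[1,0.19,-0.54,0.18,0,0,0],[1,0.19,-0.54,0.18,0,0,0],[1,0.19,-0.54,0.18,0,0,0],[1,0.19,-0.54,0.18,0,0,0],[1,0.19,-0.54,0.18,0,0,0],[1,0.19,-0.54,0.18,0,0,0],[1,0.19,-0.54,0.18,0,0,0],[1,0.19,-0.54,0.18,0,0,0],[1,0.19,-0.54,0.18,0,0,0],[1,0,0,0,0,0,0],[1,0,0,0,0,0,0]]}}

```text
time_s: 4.6
ee_pos: [0.5507, 0.1753, 0.2022]
eef_rot: [3.141, 0.001, 0.107]
force: [-0.5, -0.2, 1.1]
grip_width: 0.0938
grip_force: 0.0
```

```bash
python3 - <<'E'
from station import ctrl
import cv2,pickle
from h import *
o=ctrl.get_obs();p=ctrl.camera('wrist');print(o['time_s'],o['ee_pos'],o['eef_rot'],o['force'],o['qpos'])
p['pose']=tool(o)@np.array(p['tool_from_camera'])
pickle.dump(p,open('w2.pkl','wb'));im=p['color'].copy()
for z,col in [(.034,(255,0,0)),(.132,(0,255,0))]:
    u=proj(p,[.549,.178,z])[0];print(u);cv2.drawMarker(im,tuple(int(x) for x in u),col,0,12,1)
cv2.imwrite('pics/w2.png',im)
E
```

```text
4.6 [0.55071032 0.17530789 0.20216956] [3.14138213e+00 6.57796199e-04 1.07204337e-01] [-0.51234094 -0.21582094  1.12000857] [ 2.44872495e-01  3.65226073e-01  1.44208233e+00 -1.21624245e-04
  1.33496471e+00  1.70849287e+00]
[318.13584575 193.50995905]
[317.22802458 216.32167519]
```

View pics/w2.png

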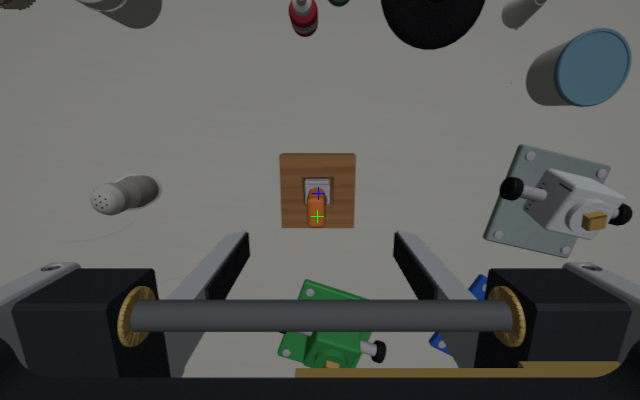

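The block spans about cols 280–355 and rows 153–228 in this view, well aligned with the tool, and the key handle is at (316, 208). I'll refine this numerically.

```bash
python3 - <<'E'
import pickle,cv2
from h import *
from scipy.optimize import least_squares
p=pickle.load(open('w2.pkl','rb'));im=p['color'];h=cv2.cvtColor(im,cv2.COLOR_BGR2HSV)
m=((h[...,1]>70)&(h[...,0]<22)).astype(np.uint8);m[:140]=0;m[240:]=0;m[:,:265]=0;m[:,370:]=0
m=cv2.morphologyEx(m,cv2.MORPH_CLOSE,np.ones((31,31)))
ct=max(cv2.findContours(m,0,2)[0],key=cv2.contourArea)
print(cv2.minAreaRect(ct))
q=ct[:,0].astype(float);E=[]
# edges lines: left,right,top,(bottom): fit
x0,y0,x1,y1=q[:,0].min(),q[:,1].min(),q[:,0].max(),q[:,1].max()
W=np.array([onz(p,u,.034)[:2] for u in q])
print(cv2.minAreaRect((W*1000).astype(np.float32)))
o=((h[...,1]>170)&(h[...,0]<13)).astype(np.uint8);o[:150]=0;o[235:]=0;o[:,:290]=0;o[:,345:]=0
n,l,s,c=cv2.connectedComponentsWithStats(o);print(s[1:][s[1:,4]>30],h[215,316],h[160,290])
yy,xx=np.nonzero(o)
for r in range(190,232,3):
    k=xx[yy==r]
    if len(k): print(r,k.min(),k.max())
E
```

```text
((317.5, 190.0), (74.0, 75.0), 90.0)
((551.7635498046875, 179.3760986328125), (90.97093963623047, 89.30760192871094), 6.036231517791748)
[[307 189  18  39 549]] [ 12 192 138] [ 14 138 102]
190 310 322
193 309 322
196 308 323
199 308 323
202 307 323
205 307 323
208 307 324
211 307 324
214 307 324
217 308 324
220 308 324
223 308 324
226 309 321
```

{"api": "move_arm", "payload": {"increments": [[1,0.02,-0.07,0.2,0,0,0],[1,0,0,0.3,0,0,0],[1,0,0,0.3,0,0,0],[1,0,0,0.3,0,0,0],[1,0,0,0.3,0,0,0],[1,0,0,0.3,0,0,0],[1,0,0,0.3,0,0,0],[1,0,0,0.24,0,0,0],[1,0,0,0,0,0,0],[0.1,0,0,0,0,0,0],[0.1,0,0,0,0,0,0],[0.1,0,0,0,0,0,0],[0.1,0,0,0,0,0,0],[0.1,0,0,0,0,0,0],[0.1,0,0,0,0,0,0],[0.1,0,0,0,0,0,0],[0.1,0,0,0,0,0,0],[0.1,0,0,0,0,0,0]], "force": 30}}

```text
time_s: 6.45
ee_pos: [0.5515, 0.1787, 0.0904]
eef_rot: [-3.142, 0.0, 0.106]
force: [0.8, -0.7, 0.4]
grip_width: 0.0255
grip_force: 0.0
```

{"api": "move_arm", "payload": {"increments": [[0.1,0,0,0,0,0,0],[0.1,0,0,0,0,0,0],[0.1,0,0,0,0,0,0],[0.1,0,0,0,0,0,0],[0.1,0,0,0,0,0,0],[0.1,0,0,0,0,0,0]]}}

```text
time_s: 7.05
ee_pos: [0.5514, 0.1787, 0.0904]
eef_rot: [3.142, 0.0, 0.106]
force: [-0.2, 0.0, -0.5]
grip_width: 0.0159
grip_force: 30.0
```

```bash
python3 - <<'E'
from station import ctrl
import cv2,pickle
from h import *
o=ctrl.get_obs();p=ctrl.camera('wrist');print(o)
p['pose']=tool(o)@np.array(p['tool_from_camera']);print('tfc',np.array(p['tool_from_camera'])[:3,3])
pickle.dump(p,open('w3.pkl','wb'));im=p['color']
T=tool(o)
for X in [[.014,0,-.043],[-.014,0,-.043],[.014,0,.009]]: print(proj(p,(T@np.r_[X,1])[:3])[0])
cv2.imwrite('pics/w3.png',cv2.resize(im[120:300,200:440],None,fx=3,fy=3))
E
```

```text
{'time_s': 7.05, 'qpos': array([2.50207025e-01, 4.81091496e-01, 1.55213659e+00, 5.96353891e-06,
       1.10851373e+00, 1.71523436e+00]), 'joint_vel': array([ 4.15124155e-04, -4.00864436e-04,  3.74786077e-05,  1.02618561e-03,
       -8.62081452e-04, -1.21423257e-04]), 'tau': array([-7.30510871e-02, -6.06752086e+01, -3.23840082e+01, -3.32932617e-02,
       -3.19844484e-02,  1.87811776e-03]), 'ee_pos': array([0.5514328 , 0.17870332, 0.09036865]), 'eef_rot': array([3.14157647e+00, 1.48375401e-04, 1.05766330e-01]), 'force': array([-0.19181422,  0.02294284, -0.53288325]), 'moment': array([ 0.05804137, -0.02663601,  0.02076876]), 'grip_force': 29.999634325504303, 'grip_width': 0.01588943816875416}
tfc [ 0.07170886  0.0003123  -0.17962426]
[320.2552493  250.42443275]
[320.36467713 300.30916587]
[320.36544616 219.93514463]
```

View pics/w3.png

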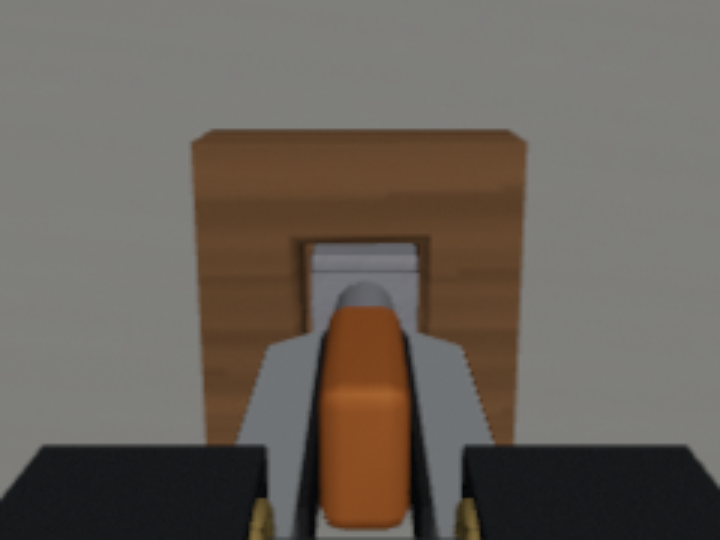

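The handle is gripped square, with the top face at crop (365,455). Camera-wise it sits about +1.3 mm in tool x from the tool axis. The barrel is still in its pocket. Next I'll lift it and plan the hover by the screw.

{"api": "move_arm", "payload": {"increments": [[0.1,0,0,-0.1,0,0,0],[0.1,0,0,-0.2,0,0,0],[0.1,0,0,-0.3,0,0,0],[0.1,0,0,-0.4,0,0,0],[0.1,0,0,-0.5,0,0,0],[0.1,0,0,-0.5,0,0,0],[0.1,0,0,-0.5,0,0,0],[0.1,0,0,-0.3,0,0,0],[0.1,0,0,0,0,0,0],[0.1,0,0,0,0,0,0]]}}

```text
time_s: 8.1
ee_pos: [0.5513, 0.1787, 0.2303]
eef_rot: [3.142, -0.0, 0.106]
force: [-0.8, 0.6, -2.3]
grip_width: 0.0156
grip_force: 30.0
```

```bash
cat >> h.py <<'E'
def boss_goal(boss,fyaw,head,h,off=(0,0)):
    """tool pose with key mouth h above boss face on axis, key turned head about boss z; off = key position in tool frame"""
    Rb=R.from_euler('z',fyaw)*R.from_euler('y',-.26)
    Rt=(Rb*R.from_euler('z',head)*R.from_euler('x',np.pi)).as_matrix()
    p=np.array(boss)+Rb.as_matrix()[:,2]*(.0804+h)-Rt[:,0]*off[0]-Rt[:,1]*off[1]
    return goal(p,Rt)
E
python3 - <<'E'
from station import ctrl
from h import *
o=ctrl.get_obs();print(o['time_s'],o['ee_pos'],o['eef_rot'],o['force'],o['moment'],o['qpos'])
G=boss_goal([.5632,-.1194,.075],-.124,.56,.045,(.045,0))
print(G.round(3));t,r=delta(o,G);print(t,r)
E
```

```text
8.1 [0.55131256 0.17868422 0.23028341] [ 3.14156724e+00 -3.17672909e-05  1.05783580e-01] [-0.78653739  0.60680297 -2.25576042] [ 0.08125717  0.03178397 -0.02506225] [ 2.50242908e-01  3.48945924e-01  1.39852972e+00 -3.01904696e-05
  1.39408923e+00  1.71526096e+00]
[[ 0.878  0.405  0.255  0.492]
 [ 0.426 -0.904 -0.032 -0.135]
 [ 0.218  0.137 -0.966  0.186]
 [ 0.     0.     0.     1.   ]]
[-1.84731177  6.10424598  0.87809006] [-0.10044766  0.24105149 -0.32834559]
```

{"api": "move_arm", "payload": {"increments": [[0.1,-0.15,0.3,0,0,0,0],[0.1,-0.15,0.5,0.06,0,0,0],[0.1,-0.15,0.5,0.06,0,0,0],[0.1,-0.15,0.5,0.06,0,0,0],[0.1,-0.15,0.5,0.06,0,0,0],[0.1,-0.15,0.5,0.06,0,0,0],[0.1,-0.15,0.5,0.06,0,0,0],[0.1,-0.15,0.5,0.06,0,0,0],[0.1,-0.15,0.5,0.06,0,0,0],[0.1,-0.15,0.5,0.06,0,0,0],[0.1,-0.15,0.5,0.06,0,0,0],[0.1,-0.15,0.5,0.06,0,0,0],[0.1,0,0.3,0.22,0,0,0],[0.1,0,0,0,-0.02,0.048,-0.066],[0.1,0,0,0,-0.02,0.048,-0.066],[0.1,0,0,0,-0.02,0.048,-0.066],[0.1,0,0,0,-0.02,0.048,-0.066],[0.1,0,0,0,-0.02,0.048,-0.066],[0.1,0,0,0,0,0,0],[0.1,0,0,0,0,0,0]]}}

```text
time_s: 10.1
ee_pos: [0.4941, -0.1339, 0.1858]
eef_rot: [3.003, -0.217, 0.451]
force: [-0.9, -1.1, -2.1]
grip_width: 0.0156
grip_force: 30.0
```

```bash
python3 - <<'E'
from station import ctrl
import cv2,pickle
from h import *
o=ctrl.get_obs();p=ctrl.camera('wrist');print(o['time_s'],o['ee_pos'],o['eef_rot'],o['force'],o['moment'],o['qpos'])
p['pose']=tool(o)@np.array(p['tool_from_camera']);pickle.dump((p,o),open('w4.pkl','wb'))
G=boss_goal([.5632,-.1194,.075],-.124,.56,.045,(.045,0));print(delta(o,G))
Rb=(R.from_euler('z',-.124)*R.from_euler('y',-.26)).as_matrix()
print('face,top px',proj(p,np.array([[.5632,-.1194,.075],np.array([.5632,-.1194,.075])+.012*Rb[:,2]])))
cv2.imwrite('pics/w4.png',cv2.resize(p['color'][90:290,210:430],None,fx=3,fy=3,interpolation=cv2.INTER_CUBIC))
E
```

```text
10.1 [ 0.49405622 -0.13390674  0.1858484 ] [ 3.00346102 -0.21700342  0.45066304] [-0.89255609 -1.10847461 -2.0766508 ] [ 0.05526059  0.17246844 -0.01923969] [-0.36910806  0.09001503  1.84113448  0.07553081  0.96256373  0.73064472]
(array([-0.04496576, -0.00560753, -0.02185772]), array([-0.00206491,  0.00265789, -0.00045149]))
face,top px [[320.09819878 159.77042112]
 [320.05506977 160.95548999]]
```

View pics/w4.png

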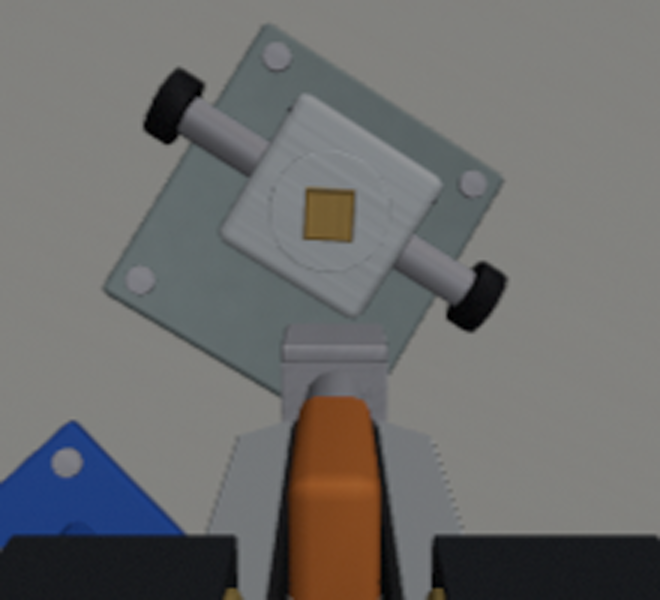

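The brass head is at crop (329,215), i.e. pixel (319.7,161.5), within 0.5 px of the prediction. It is turned about 2.5° CW relative to the key, and the mouth's far edge is at crop row 325. I'll check the key's offset next.

```bash
python3 - <<'E'
import pickle
from h import *
p,o=pickle.load(open('w4.pkl','rb'));T=tool(o)
f=lambda X:proj(p,(T@np.r_[X,1])[:3])[0]
print(p['K'][0][0])
for x in [.0145,.0155,.0165]:
    print([ (f([x,y,z])-[210,90])*3 for y,z in [(-.0145,.0804),(.0145,.0804),(.0145,.0504)]])
im=p['color'].astype(int);print(im[190:215:1,318].sum(1)); print(im[202,300:345].sum(1))
print('handle',im[240:300,322,2],im[265,300:345,2])
B=np.array([.5632,-.1194,.075])
Rb=(R.from_euler('z',-.124)*R.from_euler('y',-.26)).as_matrix()
for uv in [(319.6,161.3)]:
    O,d=ray(p,uv);c=B+.012*Rb[:,2];X=O+d*((c-O)@Rb[:,2])/(d@Rb[:,2]);print('head off boss frame',Rb.T@(X-c),'tool',T[:3,:3].T@(X-T[:3,3]))
E
```

```text
293.494365662375
[array([282.38894929, 318.47809815]), array([378.39243112, 318.34390843]), array([384.12929768, 342.29659632])]
[array([282.33835521, 315.24003682]), array([378.43082426, 315.1062134 ]), array([384.17838334, 338.68606508])]
[array([282.2876679 , 311.99596716]), array([378.46928804, 311.86251164]), array([384.22757046, 335.06801046])]
[274 255 295 303 303 306 307 304 311 312 311 313 313 313 313 371 358 329
 313 302 276 320 326 320 288]
[302 301 298 300 279 283 319 316 316 314 316 317 317 316 317 315 316 313
 313 312 316 311 316 313 316 315 319 316 315 316 312 314 315 313 315 315
 316 325 326 301 300 298 297 298 299]
handle [128 128 128 128 129 128 128 131 138 143 149 154 151 147 143 139 134 130
 129 130 130 130 129 130 129 129 130 129 130 129 129 129 129 129 128 129
 128 128 127 127 127 126 126 126 126 125 126 125 125 124 125 124 124 118
 108  95 103 126 129  95] [116 102  62  22  21  18  49  78  89  97 103 110 117 122 124 125 126 127
 127 128 128 129 129 130 130 131 131 132 132 132 133 133 133 132 131 122
  89  17  18  22  42  90 116 115 115]
head off boss frame [-5.24981203e-04  2.02211885e-04 -5.27319611e-18] tool [ 0.04271542 -0.00051676  0.11218871]
```

```bash
python3 - <<'E'
import pickle,cv2
from h import *
p,o=pickle.load(open('w4.pkl','rb'));T=tool(o)
lab=cv2.cvtColor(p['color'],cv2.COLOR_BGR2LAB).astype(int)
b=p['color'].astype(int)
print('G-R mean cols 308-335 rows188-212');print([(r,int(b[r,308:335].mean(0)[0]),int(b[r,308:335].mean(0)[1]),int(b[r,308:335].mean(0)[2])) for r in range(190,214)])
print('row 200',(b[200,298:346,0]-b[200,298:346,2]).tolist());print('row 210',(b[210,298:346,0]-b[210,298:346,2]).tolist())
def inter(uv,z):
    O,d=ray(p,uv);Ti=np.linalg.inv(T);O=Ti[:3,:3]@O+Ti[:3,3];d=Ti[:3,:3]@d;return O+d*(z-O[2])/d[2]
for uv,z in [((321,198),.0804),((321,199),.0804),((305.5,200),.075),((338.5,200),.075)]: print(uv,inter(uv,z))
E
```

```text
G-R mean cols 308-335 rows188-212
[(190, 111, 109, 103), (191, 109, 107, 101), (192, 107, 105, 98), (193, 105, 103, 96), (194, 102, 101, 93), (195, 102, 100, 92), (196, 104, 102, 93), (197, 105, 103, 95), (198, 107, 102, 101), (199, 107, 102, 102), (200, 107, 102, 102), (201, 108, 103, 102), (202, 108, 103, 102), (203, 108, 103, 102), (204, 108, 103, 102), (205, 127, 122, 122), (206, 123, 118, 118), (207, 115, 110, 110), (208, 109, 104, 104), (209, 105, 100, 99), (210, 95, 90, 90), (211, 110, 105, 104), (212, 112, 106, 106), (213, 110, 104, 104)]
row 200 [11, 10, 11, 10, 11, 10, 9, 6, 5, 6, 6, 5, 5, 6, 5, 6, 6, 6, 5, 6, 5, 5, 5, 5, 5, 5, 5, 6, 5, 5, 5, 6, 5, 6, 5, 5, 5, 5, 5, 7, 9, 10, 10, 11, 10, 10, 9, 10]
row 210 [11, 11, 11, 11, 12, 8, 5, 5, 4, 4, 5, 5, 5, 5, 5, 5, 5, 5, 5, 5, 5, 5, 6, 5, 5, 5, 5, 5, 5, 5, 4, 4, 5, 6, 5, 4, 5, 5, 4, 6, 6, 10, 11, 7, 0, -3, -3, -3]
(321, 198) [0.01276836 0.00078518 0.0804    ]
(321, 199) [0.01183719 0.00078415 0.0804    ]
(305.5, 200) [ 0.0121868  -0.01302266  0.075     ]
(338.5, 200) [0.01214408 0.01635921 0.075     ]
```

{"api": "move_arm", "payload": {"increments": [[0.1,0.22,-0.022,0,0,0,0.045],[0.1,0.22,0,0,0,0,0],[0.1,0.22,0,0,0,0,0],[0.1,0.22,0,0,0,0,0],[0.1,0,0,0.14,0,0,0],[0.1,0,0,0.14,0,0,0],[0.1,0,0,0.14,0,0,0],[0.1,0,0,0.06,0,0,0],[0.1,0,0,0,0,0,0],[0.1,0,0,0,0,0,0],[0.1,0,0,0,0,0,0]]}}

```text
time_s: 11.25
ee_pos: [0.5391, -0.1165, 0.1732]
eef_rot: [3.011, -0.225, 0.407]
force: [-0.6, 0.2, -1.2]
grip_width: 0.0159
grip_force: 30.0
```

```bash
cat > st.py <<'E'
from station import ctrl
from h import *
o=ctrl.get_obs();T=tool(o);Rm=T[:3,:3]
B=np.array([.5632,-.1194,.075]);m=T[:3,3]+.0804*Rm[:,2]
Rb=(R.from_euler('z',-.124)*R.from_euler('y',-.26)).as_matrix()
print(o['time_s'],'mouth in boss mm',(Rb.T@(m-B)*1000).round(2),'F tool',(Rm.T@o['force']).round(2),'M tool',(Rm.T@o['moment']).round(3),'q6',o['qpos'][5].round(3),'rot vs boss',(R.from_matrix(Rb).inv()*R.from_matrix(Rm)*R.from_euler('x',np.pi)).as_rotvec().round(4),o['grip_width'].round(4))
E
python3 st.py
python3 - <<'E'
from station import ctrl
import cv2
im=np=None
s=ctrl.camera('scene')['color'];w=ctrl.camera('wrist')['color']
a=cv2.resize(s[170:230,300:370],(560,480),interpolation=cv2.INTER_CUBIC)
cv2.imwrite('pics/s5.png',a)
E
```

```text
Traceback (most recent call last):
  File "st.py", line 6, in <module>
    print(o['time_s'],'mouth in boss mm',(Rb.T@(m-B)*1000).round(2),'F tool',(Rm.T@o['force']).round(2),'M tool',(Rm.T@o['moment']).round(3),'q6',o['qpos'][5].round(3),'rot vs boss',(R.from_matrix(Rb).inv()*R.from_matrix(Rm)*R.from_euler('x',np.pi)).as_rotvec().round(4),o['grip_width'].round(4))
                                                                                                                                                                                                                                                                               ^^^^^^^^^^^^^^^^^^^^^
AttributeError: 'float' object has no attribute 'round'
```

View pics/s5.png

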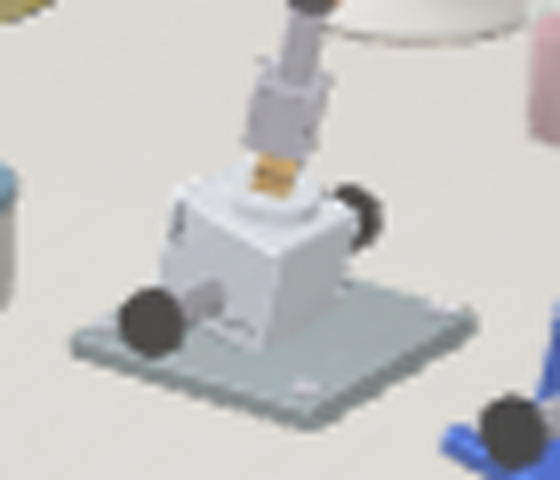

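The scene crop shows the key mouth centred just above the brass head, at crop (275,170). Now I'll descend slowly by feel.

```bash
sed -i "s/o\['grip_width'\].round(4)/o['grip_width']/" st.py; python3 st.py
```

```text
11.35 mouth in boss mm [ 1.69 -0.04 20.68] F tool [-0.83 -1.39  1.36] M tool [ 0.116 -0.199  0.044] q6 0.849 rot vs boss [3.000e-04 6.000e-04 5.166e-01] 0.015855002799687413
```

{"api": "move_arm", "payload": {"increments": [[0.1,0,0,0.02,0,0,0],[0.1,0,0,0.02,0,0,0],[0.1,0,0,0.02,0,0,0],[0.1,0,0,0.02,0,0,0],[0.1,0,0,0.02,0,0,0],[0.1,0,0,0,0,0,0]]}}

```text
time_s: 11.95
ee_pos: [0.5403, -0.1165, 0.1678]
eef_rot: [3.012, -0.224, 0.407]
force: [1.4, -0.2, -1.7]
grip_width: 0.016
grip_force: 30.0
```

```bash
python3 st.py
```

```text
11.95 mouth in boss mm [ 1.39  0.03 15.23] F tool [0.83 0.46 1.99] M tool [ 0.105 -0.192  0.024] q6 0.849 rot vs boss [0.0006 0.0014 0.5166] 0.01597119211278226
```

{"api": "move_arm", "payload": {"increments": [[0.1,0,0,0.02,0,0,0],[0.1,0,0,0.02,0,0,0],[0.1,0,0,0.02,0,0,0],[0.1,0,0,0.02,0,0,0],[0.1,0,0,0,0,0,0]]}}

```text
time_s: 12.45
ee_pos: [0.5413, -0.1166, 0.164]
eef_rot: [3.012, -0.224, 0.407]
force: [0.2, -0.3, -0.9]
grip_width: 0.0161
grip_force: 30.0
```

```bash
python3 st.py
```

```text
12.45 mouth in boss mm [ 1.39  0.1  11.25] F tool [-0.1   0.21  0.97] M tool [ 0.254 -0.21   0.075] q6 0.849 rot vs boss [0.0007 0.0013 0.5166] 0.016090669223069815
```

{"api": "move_arm", "payload": {"increments": [[0.1,0,0,0.02,0,0,0],[0.1,0,0,0.02,0,0,0],[0.1,0,0,0,0,0,0]]}}

```text
time_s: 12.75
ee_pos: [0.5418, -0.1166, 0.1622]
eef_rot: [3.012, -0.225, 0.407]
force: [-1.2, 2.2, 0.4]
grip_width: 0.0158
grip_force: 30.0
```

```bash
python3 st.py
```

```text
12.75 mouth in boss mm [1.47 0.18 9.39] F tool [-0.16 -2.4  -0.81] M tool [ 0.594 -0.205 -0.005] q6 0.849 rot vs boss [0.0008 0.0011 0.5166] 0.015805841191794297
```

Side contact: the head pushes the key toward tool -y, so I'll comply.

{"api": "move_arm", "payload": {"increments": [[0.1,0,-0.015,0,0,0,0],[0.1,0,0,0,0,0,0],[0.1,0,0,0,0,0,0]]}}

```text
time_s: 13.05
ee_pos: [0.5415, -0.116, 0.1621]
eef_rot: [3.012, -0.225, 0.407]
force: [-0.3, 1.1, -0.9]
grip_width: 0.0159
grip_force: 30.0
```

```bash
python3 st.py
```

```text
13.05 mouth in boss mm [1.11 0.67 9.39] F tool [-0.04 -1.26  0.77] M tool [ 0.365 -0.182 -0.007] q6 0.85 rot vs boss [5.000e-04 1.100e-03 5.166e-01] 0.015931302341360677
```

{"api": "move_arm", "payload": {"increments": [[0.1,0,0,0.02,0,0,0],[0.1,0,0,0,0,0,0],[0.1,0,0,0,0,0,0]]}}

```text
time_s: 13.35
ee_pos: [0.5418, -0.1161, 0.1612]
eef_rot: [3.012, -0.225, 0.407]
force: [0.0, 0.7, 0.8]
grip_width: 0.0162
grip_force: 30.0
```

```bash
python3 st.py
```

```text
13.35 mouth in boss mm [1.16 0.7  8.44] F tool [ 0.47 -0.5  -0.83] M tool [ 0.513 -0.323 -0.013] q6 0.85 rot vs boss [0.0006 0.0011 0.5166] 0.016185050968701528
```

{"api": "move_arm", "payload": {"increments": [[0.1,-0.008,-0.02,0,0,0,0],[0.1,0,0,0,0,0,0],[0.1,0,0,0,0,0,0]]}}

```text
time_s: 13.65
ee_pos: [0.541, -0.1154, 0.1609]
eef_rot: [3.012, -0.224, 0.407]
force: [-1.2, -0.0, -0.7]
grip_width: 0.0156
grip_force: 30.0
```

```bash
python3 st.py
```

```text
13.65 mouth in boss mm [0.26 1.26 8.38] F tool [-1.21 -0.49  0.37] M tool [-0.002 -0.348  0.019] q6 0.851 rot vs boss [4.000e-04 1.100e-03 5.167e-01] 0.015591931999026205
```

{"api": "move_arm", "payload": {"increments": [[0.1,0,0,0.02,0,0,0],[0.1,0,0,0.02,0,0,0],[0.1,0,0,0,0,0,0],[0.1,0,0,0,0,0,0]]}}

```text
time_s: 14.05
ee_pos: [0.5415, -0.1153, 0.1588]
eef_rot: [3.012, -0.224, 0.407]
force: [-1.3, -1.7, -0.9]
grip_width: 0.0157
grip_force: 30.0
```

```bash
python3 st.py
```

```text
14.05 mouth in boss mm [0.09 1.37 6.24] F tool [-2.03  0.97  0.57] M tool [ 0.127 -0.542 -0.008] q6 0.851 rot vs boss [0.0007 0.0015 0.5166] 0.015731163001154243
```

{"api": "move_arm", "payload": {"increments": [[0.1,-0.016,0,0,0,0,0],[0.1,0,0,0.02,0,0,0],[0.1,0,0,0.02,0,0,0],[0.1,0,0,0,0,0,0],[0.1,0,0,0,0,0,0]]}}

```text
time_s: 14.55
ee_pos: [0.5414, -0.1157, 0.1568]
eef_rot: [3.012, -0.225, 0.407]
force: [-0.0, 0.6, -2.5]
grip_width: 0.0159
grip_force: 30.0
```

```bash
python3 st.py
```

```text
14.55 mouth in boss mm [-0.41  0.99  4.38] F tool [-0.36 -0.84  2.39] M tool [ 0.127 -0.181  0.021] q6 0.85 rot vs boss [0.0006 0.0011 0.5166] 0.01591613103821259
```

{"api": "move_arm", "payload": {"increments": [[0.1,0,0,0.02,0,0,0],[0.1,0,0,0.02,0,0,0],[0.1,0,0,0,0,0,0],[0.1,0,0,0,0,0,0]]}}

```text
time_s: 14.95
ee_pos: [0.5419, -0.1158, 0.1549]
eef_rot: [3.012, -0.224, 0.407]
force: [-0.5, -0.3, -2.1]
grip_width: 0.0161
grip_force: 30.0
```

```bash
python3 st.py
```

```text
14.95 mouth in boss mm [-0.45  0.97  2.36] F tool [-0.99 -0.18  1.96] M tool [ 0.082 -0.218  0.041] q6 0.85 rot vs boss [0.0006 0.0012 0.5166] 0.016078586770817766
```

It slides on freely. I'll continue until the face is felt.

{"api": "move_arm", "payload": {"increments": [[0.1,0,0,0.02,0,0,0],[0.1,0,0,0.01,0,0,0],[0.1,0,0,0,0,0,0],[0.1,0,0,0,0,0,0]]}}

```text
time_s: 15.35
ee_pos: [0.5423, -0.1158, 0.1535]
eef_rot: [3.012, -0.225, 0.407]
force: [-0.4, 0.3, -2.2]
grip_width: 0.016
grip_force: 30.0
```

```bash
python3 st.py
```

```text
15.35 mouth in boss mm [-0.41  0.96  0.91] F tool [-0.71 -0.68  1.98] M tool [ 0.128 -0.18  -0.012] q6 0.85 rot vs boss [0.0006 0.0011 0.5166] 0.01604665947051222
```

{"api": "move_arm", "payload": {"increments": [[0.1,0,0,0.01,0,0,0],[0.1,0,0,0,0,0,0],[0.1,0,0,0,0,0,0]]}}

```text
time_s: 15.65
ee_pos: [0.5424, -0.1159, 0.1531]
eef_rot: [3.012, -0.225, 0.407]
force: [0.1, 0.6, -0.3]
grip_width: 0.0158
grip_force: 30.0
```

```bash
python3 st.py
```

```text
15.65 mouth in boss mm [-0.35  0.94  0.49] F tool [ 0.24 -0.53  0.27] M tool [ 0.151 -0.184 -0.03 ] q6 0.85 rot vs boss [5.000e-04 1.000e-03 5.166e-01] 0.01583646622410201
```

{"api": "move_arm", "payload": {"increments": [[0.1,0,0,0.006,0,0,0],[0.1,0,0,0,0,0,0],[0.1,0,0,0,0,0,0]]}}

```text
time_s: 15.95
ee_pos: [0.5425, -0.1159, 0.1531]
eef_rot: [3.012, -0.225, 0.407]
force: [-3.6, 0.7, 5.1]
grip_width: 0.0158
grip_force: 30.0
```

```bash
python3 st.py
```

```text
15.95 mouth in boss mm [-0.24  0.93  0.46] F tool [-1.81 -1.33 -5.89] M tool [ 0.483 -0.58  -0.005] q6 0.85 rot vs boss [4.000e-04 8.000e-04 5.167e-01] 0.015769933223248753
```

{"api": "move_arm", "payload": {"increments": [[0.1,0,0,0.006,0,0,0],[0.1,0,0,0,0,0,0],[0.1,0,0,0,0,0,0]]}}

```text
time_s: 16.25
ee_pos: [0.5426, -0.1159, 0.1531]
eef_rot: [3.011, -0.225, 0.407]
force: [-6.5, 1.8, 9.9]
grip_width: 0.0155
grip_force: 30.0
```

```bash
python3 st.py
```

```text
16.25 mouth in boss mm [-0.19  0.92  0.44] F tool [ -2.88  -2.73 -11.28] M tool [ 0.674 -0.925 -0.052] q6 0.85 rot vs boss [3.000e-04 7.000e-04 5.167e-01] 0.015485080146401117
```

It's seated on the face. I'll ease the pressure and start turning clockwise.

{"api": "move_arm", "payload": {"increments": [[0.1,0,0,-0.008,0,0,0],[0.1,0,0,0,0,0,0],[0.1,0,0,0,0,0,0]]}}

```text
time_s: 16.55
ee_pos: [0.5425, -0.1159, 0.1531]
eef_rot: [3.012, -0.225, 0.407]
force: [-3.8, 0.6, 5.8]
grip_width: 0.0156
grip_force: 30.0
```

```bash
python3 st.py
```

```text
16.55 mouth in boss mm [-0.22  0.98  0.48] F tool [-1.85 -1.18 -6.63] M tool [ 0.403 -0.562  0.034] q6 0.85 rot vs boss [4.000e-04 7.000e-04 5.166e-01] 0.015645631517413362
```

{"api": "move_arm", "payload": {"increments": [[0.1,0,0,0,0,0,0.05],[0.1,0,0,0,0,0,0.05],[0.1,0,0,0,0,0,0.05],[0.1,0,0,0,0,0,0.05],[0.1,0,0,0,0,0,0.05],[0.1,0,0,0,0,0,0.05],[0.1,0,0,0,0,0,0.05],[0.1,0,0,0,0,0,0.05],[0.1,0,0,0,0,0,0],[0.1,0,0,0,0,0,0]]}}

```text
time_s: 17.55
ee_pos: [0.5422, -0.1158, 0.153]
eef_rot: [3.111, -0.257, -0.003]
force: [-5.8, 1.4, 7.2]
grip_width: 0.0159
grip_force: 30.0
```

```bash
python3 st.py
```

```text
17.55 mouth in boss mm [-0.59  0.96  0.44] F tool [-3.81 -1.14 -8.5 ] M tool [ 0.217 -1.135  0.023] q6 1.25 rot vs boss [0.0003 0.0016 0.1166] 0.015858691229638684
```

{"api": "move_arm", "payload": {"increments": [[0.1,0,0,-0.008,0,0,0],[0.1,-0.02,0,0,0,0,0],[0.1,0,0,0,0,0,0.05],[0.1,0,0,0,0,0,0.05],[0.1,0,0,0,0,0,0.05],[0.1,0,0,0,0,0,0.05],[0.1,0,0,0,0,0,0.05],[0.1,0,0,0,0,0,0.05],[0.1,0,0,0,0,0,0.05],[0.1,0,0,0,0,0,0.05],[0.1,0,0,0,0,0,0],[0.1,0,0,0,0,0,0]]}}

```text
time_s: 18.75
ee_pos: [0.5416, -0.116, 0.1529]
eef_rot: [-3.068, -0.249, -0.415]
force: [2.8, -2.2, -2.1]
grip_width: 0.0159
grip_force: 30.0
```

```bash
python3 st.py
```

```text
18.75 mouth in boss mm [-1.18  0.66  0.48] F tool [2.83 1.05 2.81] M tool [-0.254  0.591  0.024] q6 1.647 rot vs boss [-1.000e-04  6.000e-04 -2.819e-01] 0.015890994711304493
```

{"api": "move_arm", "payload": {"increments": [[0.1,0.018,0.01,0.006,0,0,0],[0.1,0,0,0,0,0,0.05],[0.1,0,0,0,0,0,0.05],[0.1,0,0,0,0,0,0.05],[0.1,0,0,0,0,0,0.05],[0.1,0,0,0,0,0,0.05],[0.1,0,0,0,0,0,0.05],[0.1,0,0,0,0,0,0.05],[0.1,0,0,0,0,0,0.05],[0.1,0,0,0,0,0,0.05],[0.1,0,0,0,0,0,0.05],[0.1,0,0,0,0,0,0.05],[0.1,0,0,0,0,0,0],[0.1,0,0,0,0,0,0]]}}

```text
time_s: 20.15
ee_pos: [0.5417, -0.1166, 0.1529]
eef_rot: [-2.949, -0.173, -0.972]
force: [-5.2, 0.9, 4.6]
grip_width: 0.0157
grip_force: 30.0
```

```bash
python3 st.py
```

```text
20.15 mouth in boss mm [-1.05  0.12  0.44] F tool [-2.84  2.79 -5.77] M tool [-0.85  -0.685  0.068] q6 2.195 rot vs boss [-5.000e-04  2.100e-03 -8.313e-01] 0.015721719286696245
```

Turned 1.35 rad. I'll add a little more, then ease off and withdraw along the axis.

{"api": "move_arm", "payload": {"increments": [[0.1,-0.008,0.012,-0.006,0,0,0.05],[0.1,0,0,0,0,0,0.05],[0.1,0,0,0,0,0,0],[0.1,0,0,0,0,0,-0.06],[0.1,0,0,0,0,0,0],[0.1,0,0,-0.04,0,0,0],[0.1,0,0,-0.06,0,0,0],[0.1,0,0,-0.08,0,0,0],[0.1,0,0,-0.1,0,0,0],[0.1,0,0,-0.1,0,0,0],[0.1,0,0,-0.2,0,0,0],[0.1,0,0,-0.2,0,0,0],[0.1,0,0,-0.2,0,0,0],[0.1,-0.3,0,0,0,0,0],[0.1,-0.3,0,0,0,0,0],[0.1,-0.3,0,0,0,0,0],[0.1,0,0,0,0,0,0],[0.1,0,0,0,0,0,0]]}}

```text
time_s: 21.95
ee_pos: [0.5053, -0.0769, 0.1929]
eef_rot: [-2.941, -0.165, -1.013]
force: [0.1, -0.1, -1.9]
grip_width: 0.0159
grip_force: 30.0
```

```bash
python3 st.py; python3 - <<'E'
from station import ctrl
import cv2,pickle
from h import *
o=ctrl.get_obs();p=ctrl.camera('wrist');p['pose']=tool(o)@np.array(p['tool_from_camera']);pickle.dump((p,o),open('w6.pkl','wb'))
print(o['ee_pos'],o['eef_rot'],o['qpos'])
cv2.imwrite('pics/w6.png',cv2.resize(p['color'][110:300,220:420],None,fx=3,fy=3,interpolation=cv2.INTER_CUBIC))
E
```

```text
21.95 mouth in boss mm [-30.39  35.05  49.68] F tool [-0.19  0.35  1.87] M tool [-0.025 -0.199  0.022] q6 2.312 rot vs boss [-0.      0.0012 -0.8723] 0.01585023851148123
[ 0.50528268 -0.07690031  0.19291273] [-2.94116308 -0.16504865 -1.01290119] [-0.23849393  0.0776602   1.83755365  0.03605486  0.96942248  2.31201063]
```

View pics/w6.png

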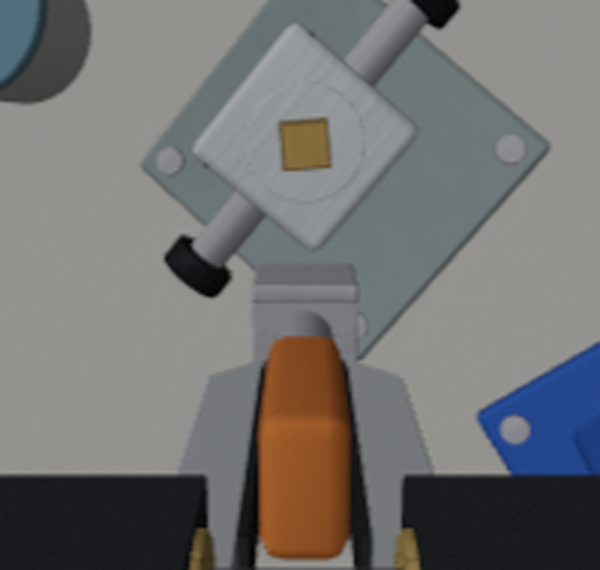

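The head now stands about 5° CCW of the key, so the screw turned about 1.3 rad, more than the 1.05 required. Next I'll plan the return to the block.

```bash
python3 - <<'E'
from station import ctrl
from h import *
o=ctrl.get_obs();G=goal([.5513,.1787,.2303],R.from_euler('xyz',[np.pi,0,.1058]).as_matrix())
t,r=delta(o,G);print(t,r,r/12)
# translation expressed in final tool axes (if rotate first about TCP)
print(G[:3,:3].T@(G[:3,3]-o['ee_pos'])/.05)
E
```

```text
[-3.68410503 -3.68909172 -0.64942605] [-0.08643171 -0.2584485  -1.09611486] [-0.00720264 -0.02153738 -0.0913429 ]
[ 1.45216352 -4.9937221  -0.74682159]
```

{"api": "move_arm", "payload": {"increments": [[0.1,0,0,-0.3,0,0,0],[0.1,0,0,-0.4,0,0,0],[0.1,0,0,0,-0.0072,-0.0215,-0.0913],[0.1,0,0,0,-0.0072,-0.0215,-0.0913],[0.1,0,0,0,-0.0072,-0.0215,-0.0913],[0.1,0,0,0,-0.0072,-0.0215,-0.0913],[0.1,0,0,0,-0.0072,-0.0215,-0.0913],[0.1,0,0,0,-0.0072,-0.0215,-0.0913],[0.1,0,0,0,-0.0072,-0.0215,-0.0913],[0.1,0,0,0,-0.0072,-0.0215,-0.0913],[0.1,0,0,0,-0.0072,-0.0215,-0.0913],[0.1,0,0,0,-0.0072,-0.0215,-0.0913],[0.1,0,0,0,-0.0072,-0.0215,-0.0913],[0.1,0,0,0,-0.0072,-0.0215,-0.0913],[0.1,0,0,0,0,0,0],[0.1,0,0,0,0,0,0]]}}

```text
time_s: 23.6
ee_pos: [0.4967, -0.0765, 0.2266]
eef_rot: [-3.141, -0.001, 0.102]
force: [0.6, 0.3, -1.8]
grip_width: 0.0159
grip_force: 30.0
```

{"api": "move_arm", "payload": {"increments": [[0.1,0.15,-0.3,0,0,0,0],[0.1,0.15,-0.5,0,0,0,0],[0.1,0.15,-0.5,0,0,0,0],[0.1,0.15,-0.5,0,0,0,0],[0.1,0.15,-0.5,0,0,0,0],[0.1,0.15,-0.5,0,0,0,0],[0.1,0.15,-0.5,0,0,0,0],[0.1,0.15,-0.5,0,0,0,0],[0.1,0.15,-0.5,0,0,0,0],[0.1,0.1,-0.4,0,0,0,0],[0.1,0,-0.25,0,0,0,0],[0.1,0,0,0,0,0,0],[0.1,0,0,0,0,0,0]]}}

```text
time_s: 24.9
ee_pos: [0.5426, 0.1767, 0.2268]
eef_rot: [3.141, -0.0, 0.104]
force: [0.2, -0.2, -1.7]
grip_width: 0.0158
grip_force: 30.0
```

```bash
cat > bl.py <<'E'
from station import ctrl
from h import *
import sys
z=float(sys.argv[1]) if len(sys.argv)>1 else .2303
o=ctrl.get_obs();G=goal([.5513,.1787,z],R.from_euler('xyz',[np.pi,0,.1058]).as_matrix())
t,r=delta(o,G);print(o['time_s'],o['ee_pos'],o['force'].round(2),o['moment'].round(3),t.round(4),r.round(4))
E
python3 bl.py
```

```text
24.9 [0.54263754 0.17674965 0.22678418] [ 0.15 -0.17 -1.69] [ 0.064  0.03  -0.055] [ 0.1764 -0.0208 -0.0703] [ 0.0001 -0.0003 -0.0019]
```

{"api": "move_arm", "payload": {"increments": [[0.1,0.176,-0.021,0,0,0,-0.002],[0.1,0,0,0.3,0,0,0],[0.1,0,0,0.4,0,0,0],[0.1,0,0,0.4,0,0,0],[0.1,0,0,0.4,0,0,0],[0.1,0,0,0.4,0,0,0],[0.1,0,0,0.2,0,0,0],[0.1,0,0,0,0,0,0],[0.1,0,0,0,0,0,0]]}}

```text
time_s: 25.8
ee_pos: [0.552, 0.1791, 0.1226]
eef_rot: [-3.141, -0.001, 0.106]
force: [0.3, 0.2, -1.4]
grip_width: 0.0155
grip_force: 30.0
```

```bash
python3 bl.py .0904
```

```text
25.8 [0.55196286 0.17913268 0.12258579] [ 0.32  0.21 -1.36] [ 0.016  0.003 -0.066] [-0.0148  0.0073  0.6437] [-0.0001 -0.0011  0.0004]
```

{"api": "move_arm", "payload": {"increments": [[0.1,0,0,0.05,0,0,0],[0.1,0,0,0.05,0,0,0],[0.1,0,0,0.05,0,0,0],[0.1,0,0,0.05,0,0,0],[0.1,0,0,0.05,0,0,0],[0.1,0,0,0,0,0,0],[0.1,0,0,0,0,0,0]]}}

```text
time_s: 26.5
ee_pos: [0.5514, 0.1793, 0.1092]
eef_rot: [3.142, -0.0, 0.107]
force: [-1.1, -0.4, -1.6]
grip_width: 0.0158
grip_force: 30.0
```

```bash
python3 bl.py .0904
```

```text
26.5 [0.55139853 0.17934485 0.10924594] [-1.11 -0.39 -1.63] [-0.02   0.041 -0.014] [-0.0034  0.0126  0.3769] [ 0.     -0.0002  0.0009]
```

Mouth is inside the pocket without resistance, so I'll continue down.

{"api": "move_arm", "payload": {"increments": [[0.1,0,0.01,0.05,0,0,0],[0.1,0,0,0.05,0,0,0],[0.1,0,0,0.05,0,0,0],[0.1,0,0,0.05,0,0,0],[0.1,0,0,0.05,0,0,0],[0.1,0,0,0.05,0,0,0],[0.1,0,0,0.04,0,0,0],[0.1,0,0,0,0,0,0],[0.1,0,0,0,0,0,0]]}}

```text
time_s: 27.4
ee_pos: [0.5515, 0.1788, 0.0923]
eef_rot: [3.142, -0.0, 0.107]
force: [0.5, 0.5, -1.0]
grip_width: 0.0161
grip_force: 30.0
```

```bash
python3 bl.py .0904
```

```text
27.4 [0.55150049 0.17883864 0.09231796] [ 0.51  0.49 -0.98] [0.047 0.017 0.034] [-0.0043  0.0023  0.0384] [ 0.     -0.0003  0.0009]
```

{"api": "move_arm", "payload": {"increments": [[0.1,0,0,0.014,0,0,0],[0.1,0,0,0.014,0,0,0],[0.1,0,0,0.008,0,0,0],[0.1,0,0,0,0,0,0],[0.1,0,0,0,0,0,0]]}}

```text
time_s: 27.9
ee_pos: [0.5515, 0.1788, 0.0905]
eef_rot: [3.142, -0.0, 0.107]
force: [-0.2, -1.3, -1.7]
grip_width: 0.0159
grip_force: 30.0
```

```bash
python3 bl.py .0904
```

```text
27.9 [0.55148405 0.17882053 0.09048254] [-0.18 -1.34 -1.75] [0.025 0.031 0.006] [-0.0039  0.002   0.0016] [ 0.     -0.0003  0.0008]
```

{"api": "move_arm", "payload": {"increments": [[0.1,0,0,0.006,0,0,0],[0.1,0,0,0.006,0,0,0],[0.1,0,0,0,0,0,0],[0.1,0,0,0,0,0,0]]}}

```text
time_s: 28.3
ee_pos: [0.5516, 0.1789, 0.0903]
eef_rot: [-3.142, -0.001, 0.107]
force: [-1.9, -1.1, 6.1]
grip_width: 0.0156
grip_force: 30.0
```

```bash
python3 bl.py .0904
```

```text
28.3 [0.55157375 0.17886702 0.09034672] [-1.91 -1.09  6.11] [-0.123  0.561 -0.004] [-0.0058  0.0027 -0.0011] [-0.0001 -0.0007  0.0009]
```

It's on the floor. I'll release and retreat.

{"api": "move_arm", "payload": {"increments": [[0.1,0,0,-0.006,0,0,0],[0.1,0,0,0,0,0,0],[0.4,0,0,0,0,0,0],[0.7,0,0,0,0,0,0],[0.7,0,0,0,0,0,0],[0.7,0,0,0,0,0,0],[0.7,0,0,0,0,0,0],[0.7,0,0,0,0,0,0],[0.7,0,0,0,0,0,0],[0.7,0,0,0,0,0,0],[0.7,0,0,-0.2,0,0,0],[0.7,0,0,-0.4,0,0,0],[0.7,0,0,-0.5,0,0,0],[0.7,0,0,-0.5,0,0,0],[0.7,0,0,-0.5,0,0,0],[0.7,0,0,-0.3,0,0,0],[0.7,0,0,0,0,0,0],[0.7,0,0,0,0,0,0]]}}

```text
time_s: 30.1
ee_pos: [0.5513, 0.1788, 0.21]
eef_rot: [3.142, -0.0, 0.107]
force: [-0.3, -0.1, -0.4]
grip_width: 0.0658
grip_force: 0.0
```

```bash
python3 - <<'E'
from station import ctrl
import cv2,numpy as np
o=ctrl.get_obs();print(o['time_s'],o['ee_pos'],o['grip_width'])
w=ctrl.camera('wrist')['color'];s=ctrl.camera('scene')['color']
a=cv2.resize(w[130:250,250:390],(560,480));b=cv2.resize(s[170:290,220:280],(240,480))
cv2.imwrite('pics/end.png',np.hstack([a,b]))
E
```

```text
30.1 [0.55127437 0.17877726 0.21000075] 0.06579880679063063
```

View pics/end.png

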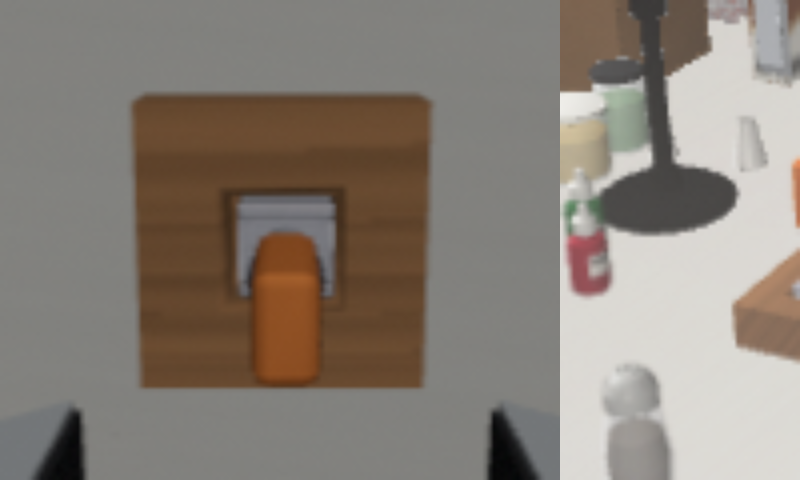

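The key stands upright and fully down in the pocket (barrel at crop (285,245)), and the gripper is clear. Handing in.

```bash
python3 -c "
from station import ctrl
print(ctrl.hand_in())"
```

```text
the job is handed in; nothing more can be done
None
```

The key was seated on the screw, which turned about 1.3 rad clockwise, and now stands fully down in its block; pressing peaked at about 13 N, the jar, mill and tub were not touched, and the job was handed in at about 30 s with no verdict returned.

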